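# Load the print-scrap granulator and hold its bayonet lid at pulse

### The arm

A 6-joint arm with a two-finger parallel gripper is mounted at the origin on the work surface. World frame = base frame: x ahead of the robot, y to its left, z up, the work surface at z = 0. Lengths are in m, angles in rad, forces in N, time in s.
With the tool pointing down it reaches from about 0.375 to 0.925 m from the base axis. Payload 5.7 kg.
Tool frame: the origin (TCP) lies midway between the tips of the shut fingers; the grasp point (between the pads) lies 19 mm behind it; z points along the fingers, x is the direction in which the jaws open and shut, and the axes are right-handed (so a half turn about z gives the same grasp; the last joint's range is limited). The gripper opens to 88 mm and grips with 3 to 60 N. Pads are 20 mm wide; open, the fingers measure 115 mm over their backs; the gripper's body (75 mm by 178 mm) begins 61 mm behind the grasp point.
Start: joints at [1.153, 0.359, 1.51, -0, 1.272, -0.115], TCP at [0.179, 0.573, 0.223] pointing down, gripper open.
Joint ranges: [-2.97, 2.97], [-1.01, 2.36], [0.21, 2.38], [-0.96, 4.11], [0.2, 2.71], [-2.98, 2.98]. Speed limits (rad/s): [2.39, 2.39, 3.14, 3.14, 3.14, 3.14].

### API

Orientations are given as a unit quaternion [x, y, z, w].
In Python, from bench import move_ptp, servo_line, goto_joints, move_gripper, sleep, inverse_kinematics, capture, PlanningError, close_job, spot_in, silhouettes, current_clock, current_joint_pos, current_qvel, current_joint_torque, current_position, current_orientation, current_force, current_torque, current_finger_gap gives the robot as it stands. Calls block until the motion is done:
- move_ptp(position, orientation): joint-space move of the TCP to a pose.
- servo_line(position, orientation=None, rate=0.15, contact_N=None): straight line of the TCP; orientation=None keeps the orientation; rate is the mean speed in m/s. With contact_N (N) it stops when the force on the tool has changed by that much, and returns True; else False.
- goto_joints(angles): joint-space move.
- move_gripper(opening): finger opening in m; the grip force is fixed at half the most; returns when the fingers have stopped.
- sleep(seconds).
- inverse_kinematics(position, orientation): joint angles nearest the present ones, or None.
- capture(name): name is "side" or "top" or "wrist"; returns a dict with "image" (384x512x3 uint8, blue, green, red), "range_z" (384x512 float32, m along the optical axis (not along the pixel's ray), 0 where there is no reading), "intrinsics" (3x3 intrinsics, pixels), "R" (3x3) and "t" (3): a world point X has camera coordinates R X + t. Camera axes: x right, y down, z forward; pixel columns grow to the right and rows downward; lengths in m; the calibration is good to about 2 mm. The wrist camera is an equidistant fisheye: a pixel r from the principal point sees the ray r / f radians off the axis. A picture is of the moment at which its call begins.
A pose or a line that the arm cannot do raises PlanningError and nothing moves.
- close_job(): hands the job in, once; it reports no verdict.
Trained networks look in the newest picture that a camera, given by its name, has taken for a name from the list of things; names that differ only in an ending like _2 or _b are one class to them, and where a whole thing is asked for, a point or a joint stands for the part that bears it (a point fixed in the world has none). Each returns a list of dicts, best first, with "conf" (0 to 1); they miss things now and then, are a little off and sometimes report something else, mostly with a low value. They report only what shows in the picture. A call takes as long as a camera call. They do not tell look-alikes from the thing itself.
- spot_in(camera, query): "xy" ([column, row] in pixels, amid what is visible of it).
- silhouettes(camera, query): "region" (384x512 bool, what is visible of it) and "xy" ([column, row] in pixels, amid what is visible of it).
Readings, each from a call of its own:
- current_clock(): time.
- current_joint_pos(): joint angles.
- current_qvel(): joint speeds.
- current_joint_torque(): joint torques, N m.
- current_position(): TCP position.
- current_orientation(): TCP orientation.
- current_force(): force on the tool from outside, world axes, zero at the start.
- current_torque(): the same for the moment, N m.
- current_finger_gap(): finger opening in m.
Only numpy, scipy, OpenCV 4.12 (cv2) and the standard library are available. Lean on these libraries where they do the work, as an engineer would, in place of code of your own. Each camera call takes 0.05 s, during which the arm holds its last target.

### The job

Drop the two white plastic offcuts from the desk into the granulator's cup, then put the lid on so that its two lugs go down through the two slots of the rim and it lies flat on the rim. Twist it clockwise (seen from above) against its spring until its bar points at the long half-way ribs, before the lock clicks, and finish while still gripping the lid and holding it there; leave the pen cup, the mouse and the plant alone.

Things in the scene. Friction and masses are not known exactly. Their poses are not given: they have to be found in the camera images.
- granulator: Fixed desktop granulator: round black housing 116 mm across on a grey foot 150 (x) x 130 x 22 mm. Origin: centre of its underside, z up. Rim top 110 mm above it. White marks on the housing, on two opposite sides: a short round bead by each slot, one long rib (5 mm wide, 85 mm tall) 0.60 rad clockwise of it (half-way), two short ribs 1.20 rad clockwise of it (locked).
- cup (a point): Centre of the granulator's mouth at the rim's top, 110 mm above the desk; axes as the granulator's. Steel lip 6 mm thick, inner radius 40 mm, with two slots 19 mm wide towards +x and -x, out to radius 49 mm. Cup below: radius 41 mm, floor 88 mm under this point. With the lid seated, the lid's disc lies on the rim and the centre of its bar is 22 mm above this point.
- half_mark (a point): Top of one of the two long half-way ribs, level with the rim top, 62 mm from the mouth's axis; its x axis points outwards along the half-way direction (the granulator's +x turned 0.60 rad clockwise seen from above). The lid's bar shall end up along this x axis, either way round.
- lid_grip (a point): Centre of the grey grip bar (80 x, 18 y, 28 z mm) of the loose lid, 110-220 g, black disc 104 mm across, 8 mm thick, over a plug 73 mm across, 15 mm deep. Point: 37 mm above the plug's foot, on which the lid starts upright on the desk; 22 mm above the disc's underside. Lugs (12 mm across, 6 high, 40 mm from the axis, at the plug's foot) are under the bar's ends; fits both ways round, 3 mm play.
- pulse_switch (a joint): Angle (rad) of the spring switch in the mouth: two brass posts just clockwise of the slots, pushed by the lugs. 0 at rest, grows as the lid turns clockwise, lagging its turn by 0.08 (0.52 at the half-way ribs). Spring back 0.06 N m at rest, 0.16 half-way. From a lid turn of 0.85 spring plungers resist; lock click at 1.0, stop at 1.2.
- offcut_a_mid (a point): Centre of a loose white L-shaped plastic offcut, 25 g: 40 (x) x 22 (y) x 26 (z) mm, foot 12 mm high, upright (14 mm long) at its -x end. Point 13 mm above its underside, which lies on the desk.
- offcut_b_mid (a point): Centre of a loose white block-shaped plastic offcut, 30 g: 34 (x) x 24 (y) x 24 (z) mm with a 7 mm stub at its +x end. Point 12 mm above its underside, which lies on the desk.
- pen_cup: Bystander: dark steel pen cup with three pens, 68 mm across, 90 mm high (pens to 135 mm). Origin: centre of its underside.
- mouse: Bystander: black computer mouse, 80 x 62 x 32 mm. Origin: underside, below its hump.
- plant: Bystander: small fern in a white pot 90 mm across, 80 mm high, leaves to 190 mm high. Origin: centre of the underside.
Things that resemble listed ones, but are neither listed nor needed, are in the scene too. Leave any purple or red look-alike of the part that bears offcut_b_mid alone.

How it is judged:
On the way, in this order (a step that is already met when the one before it is completed fails the run):
1. both offcuts lie in the granulator's cup, the lid not yet near it (horizontal distance between each of offcut_a_mid, offcut_b_mid and cup below 0.042 m and z of each of offcut_a_mid, offcut_b_mid in the frame of granulator below 0.088 m and distance between lid_grip and cup above 0.06 m), for 0.2 s.
2. the lid lies flat on the rim with its lugs through the slots (horizontal distance between lid_grip and cup below 0.006 m and z of lid_grip in the frame of granulator below 0.136 m and angle between lid_grip's own z axis and vertical below 0.06 rad and value of joint pulse_switch below 0.25 rad), for 0.1 s.
At the end, for the whole second after the job is handed in: Both offcuts are in the cup below the lid; the lid lies flat on the rim (within 4 mm of height, 6 mm of centre, 3.4 degrees of tilt), its bar within 10 degrees of the half-way ribs, the pulse switch pushed to between 0.3 and 0.76 rad and still; the fingers still grip the lid (over 2 N) (horizontal distance between each of offcut_a_mid, offcut_b_mid and cup below 0.042 m and z of each of offcut_a_mid, offcut_b_mid in the frame of granulator below 0.088 m and horizontal distance between lid_grip and cup below 0.006 m and z of lid_grip in the frame of granulator between 0.128 and 0.136 m and angle between lid_grip's own z axis and vertical below 0.06 rad and angle between the x axis of lid_grip and the x axis of half_mark, either way round below 0.18 rad and value of joint pulse_switch between 0.3 and 0.76 rad and velocity of joint pulse_switch between -0.05 and 0.05 rad/s and contact force between the fingers and lid above 2 N); the arm keeps its last pose, push and grip.
It fails at once if the lid was turned past the lock click (value of joint pulse_switch above 0.95 rad).
It fails at once if the pen cup was pushed about (distance of pen_cup from where it was at the start of the episode above 0.03 m).
It fails at once if the mouse was pushed about (distance of mouse from where it was at the start of the episode above 0.03 m).
It fails at once if the plant was pushed about (distance of plant from where it was at the start of the episode above 0.03 m).
It also fails if it takes over 72 s, if anything falls off the work surface, if the arm or the gripper's body presses on something with over 40 N, if the wrist force passes 120 N, or if a joint passes its speed limit or range.

## Working session

There is one attempt and no reset: what is moved stays moved. The work goes in short steps, each a Python script; the robot and the scene stay as the last script left them, time stands still between calls to the robot, and variables do not carry over. Pictures are saved under pics/ and viewed, and the job is handed in when it is done.

```bash
ls; mkdir -p pics; cat > h.py <<'E'
import numpy as np, cv2
from bench import *
def snap(cam,fn=None):
    c=capture(cam)
    if fn: cv2.imwrite('pics/'+fn,c['image'])
    return c
def deproj(c,u,v,z=None):
    K=c['intrinsics'];z=c['range_z'][int(round(v)),int(round(u))] if z is None else z
    p=np.array([(u-K[0,2])/K[0,0]*z,(v-K[1,2])/K[1,1]*z,z])
    return c['R'].T@(p-c['t'])
def cloud(c,mask=None):
    K=c['intrinsics'];Z=c['range_z'];m=Z>0
    if mask is not None: m&=mask
    v,u=np.nonzero(m);z=Z[v,u]
    P=np.stack([(u-K[0,2])/K[0,0]*z,(v-K[1,2])/K[1,1]*z,z],1)
    return (P-c['t'])@c['R'],u,v
def proj(c,X):
    p=c['R']@np.asarray(X)+c['t'];q=c['intrinsics']@p;return q[:2]/q[2]
def down(a):
    # tool z down, tool x (jaw axis) along world angle a
    from scipy.spatial.transform import Rotation as R
    x=np.array([np.cos(a),np.sin(a),0]);z=np.array([0,0,-1.]);y=np.cross(z,x)
    return R.from_matrix(np.stack([x,y,z],1)).as_quat()
E
python3 - <<'E'
from h import *
for cam in ['top','side']:
    c=snap(cam,cam+'0.png')
    print(cam,c['t'],c['R'].T@-c['t'])
    for n in ['granulator','lid_grip','offcut_a_mid','offcut_b_mid','pen_cup','mouse','plant']:
        for d in silhouettes(cam,n)[:5]:
            P,u,v=cloud(c,d['region'])
            print(n,round(d['conf'],2),np.round(d['xy']),len(u),np.round(np.median(P,0),3) if len(u) else None, np.round(P.min(0),3),np.round(P.max(0),3))
print(current_clock(),current_orientation(),current_finger_gap())
E
```

```text
pics
top [-0.05877653  0.59483194  0.97394276] [ 0.4201966  -0.06363243  1.06076856]
lid_grip 0.61 [340. 234.] 950 [ 0.481 -0.308  0.023] [ 0.433 -0.357 -0.003] [ 0.536 -0.258  0.054]
offcut_a_mid 0.63 [136. 186.] 104 [0.616 0.302 0.012] [ 0.595  0.284 -0.005] [0.635 0.316 0.028]
offcut_b_mid 0.49 [107. 229.] 133 [0.496 0.383 0.021] [ 0.475  0.373 -0.005] [0.514 0.401 0.028]
offcut_b_mid 0.43 [139. 226.] 116 [0.496 0.29  0.022] [ 0.476  0.281 -0.002] [0.515 0.307 0.027]
pen_cup 0.66 [323. 167.] 621 [ 0.683 -0.267  0.051] [ 0.649 -0.302 -0.003] [ 0.745 -0.232  0.133]
mouse 0.6 [201. 141.] 438 [0.768 0.1   0.018] [ 0.732  0.068 -0.005] [0.82  0.143 0.034]
plant 0.95 [428. 195.] 1809 [ 0.584 -0.528  0.117] [ 0.482 -0.674 -0.006] [ 0.704 -0.435  0.175]
side [0.38907861 0.40751661 0.84262813] [0.11654853 0.41761827 0.91623444]
granulator 0.8 [261. 233.] 2544 [0.493 0.03  0.058] [ 0.415 -0.105 -0.005] [0.624 0.099 0.114]
granulator 0.6 [163. 278.] 163 [0.615 0.309 0.012] [ 0.593  0.287 -0.002] [0.651 0.326 0.029]
lid_grip 0.84 [332. 176.] 591 [ 0.475 -0.297  0.022] [ 0.429 -0.354 -0.003] [
[... 174 characters left out ...]
0.394 0.295 0.007] [0.433 0.322 0.027]
offcut_b_mid 0.54 [216. 286.] 155 [0.486 0.216 0.022] [ 0.474  0.195 -0.002] [0.509 0.235 0.026]
offcut_b_mid 0.49 [159. 329.] 141 [0.49  0.391 0.023] [0.474 0.378 0.002] [0.51  0.404 0.028]
offcut_b_mid 0.47 [190. 306.] 140 [0.49  0.3   0.023] [ 0.475  0.286 -0.001] [0.514 0.313 0.028]
pen_cup 0.75 [280. 152.] 548 [ 0.668 -0.249  0.059] [ 0.645 -0.299 -0.005] [ 0.714 -0.227  0.132]
mouse 0.8 [180. 207.] 361 [0.76  0.11  0.018] [ 0.73   0.073 -0.001] [0.813 0.143 0.033]
plant 0.71 [350. 116.] 1052 [ 0.579 -0.513  0.108] [ 0.482 -0.774 -0.004] [ 0.741 -0.431  0.174]
0.8 [ 8.05665581e-01  5.92370636e-01 -2.85370255e-05  1.05935385e-05] 0.08760878156678426
```

View pics/top0.png

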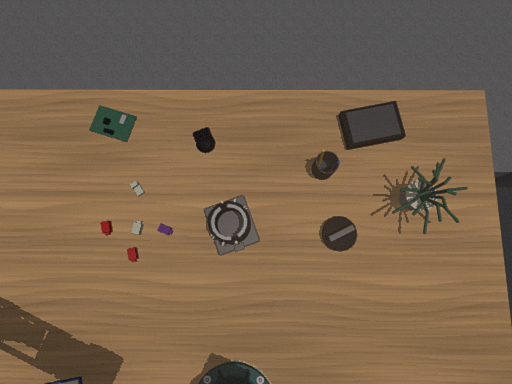

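View pics/side0.png

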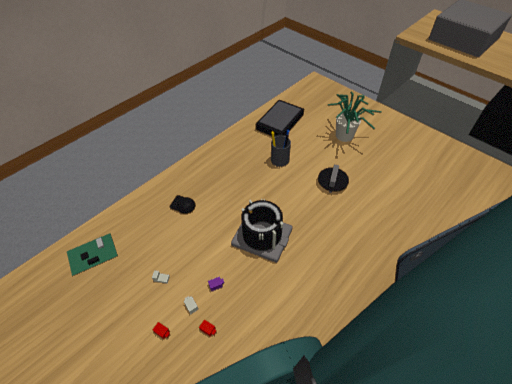

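```bash
python3 - <<'E'
import cv2,numpy as np
t=cv2.imread('pics/top0.png');s=cv2.imread('pics/side0.png')
a=cv2.resize(t[170:270,90:220],None,fx=5,fy=5,interpolation=cv2.INTER_CUBIC)
cv2.imwrite('pics/top_crop.png',a)
b=cv2.resize(s[250:350,130:250],None,fx=5,fy=5,interpolation=cv2.INTER_CUBIC)
cv2.imwrite('pics/side_crop.png',b)
b=cv2.resize(t[180:280,190:290],None,fx=5.5,fy=5.5,interpolation=cv2.INTER_CUBIC)
cv2.imwrite('pics/gran_crop.png',b)
E
```

```text
(no output)
```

View pics/top_crop.png

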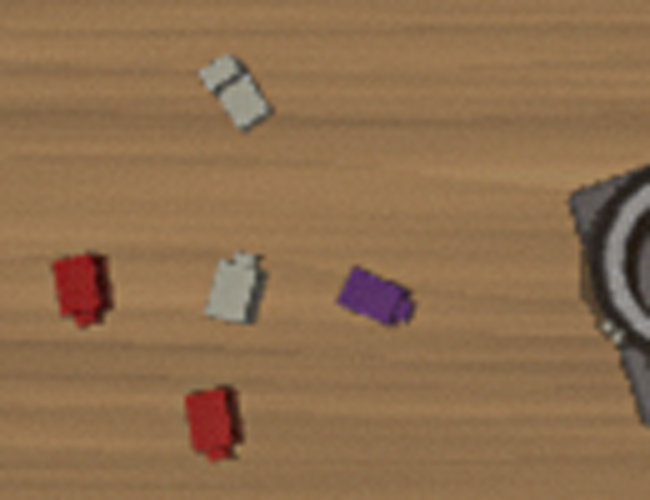

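View pics/side_crop.png

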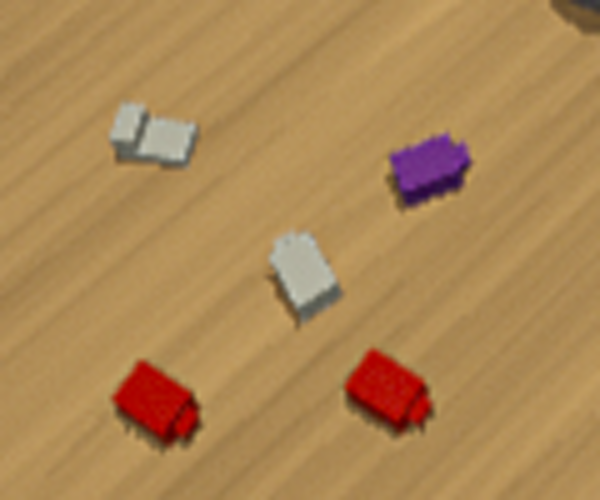

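View pics/gran_crop.png

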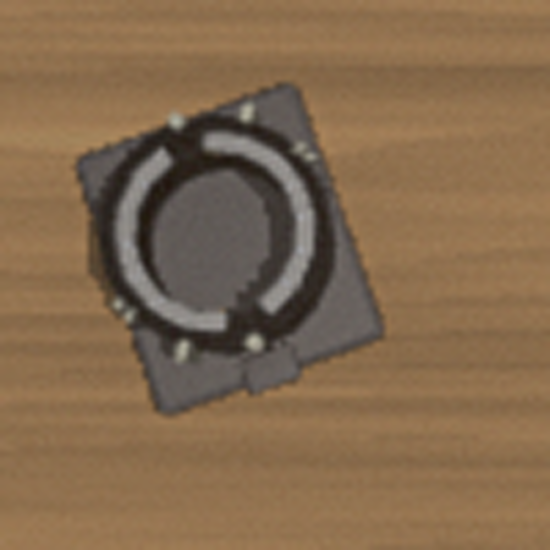

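The top view shows the world x axis pointing up and y pointing left. There are four block-shaped candidates: red at (107,229), red at (132,254), purple at (166,229) and white at (137,228). Only the white one fits offcut_b, with its stub pointing up in the picture. The white L at (137,187) is offcut_a, with its upright at the upper left. The slots and beads of the granulator are at the upper-left and lower-right of the ring, around (231,222). The lid is at (340,234).

```bash
cat > fit.py <<'E'
from h import *
def offcuts(cams):
    for cam in cams:
        c=snap(cam)
        hsv=cv2.cvtColor(c['image'],cv2.COLOR_BGR2HSV)
        for nm,ctr in [('a',(.615,.302)),('b',(.495,.293))]:
            P,u,v=cloud(c)
            near=(np.hypot(P[:,0]-ctr[0],P[:,1]-ctr[1])<.04)
            s=hsv[v,u]
            w=near&(s[:,1]<70)&(s[:,2]>110)
            for lo,hi,l in [(.005,.018,'low'),(.018,.04,'hi')]:
                m=w&(P[:,2]>lo)&(P[:,2]<hi)
                if m.sum()<8: continue
                Q=P[m]; r=cv2.minAreaRect((Q[:,:2]*1000).astype(np.float32))
                print(cam,nm,l,m.sum(),'rect',np.round(r[0],1),np.round(r[1],1),round(r[2],1),'z',np.round(np.median(Q[:,2]),4),'mean',np.round(Q.mean(0)*1000,1))
E
python3 - <<'E'
from fit import *
offcuts(['top','side'])
c=snap('top')
P,u,v=cloud(c)
m=(np.abs(P[:,2]-.11)<.006)&(np.hypot(P[:,0]-.49,P[:,1]-.04)<.08)
Q=P[m]; V=c['image'][v[m],u[m]].mean(1)
print(len(Q),np.median(Q[:,2]))
(x,y),r=cv2.minEnclosingCircle((Q[:,:2]*1000).astype(np.float32));print('circ',x,y,r)
# top surface lid
m=(P[:,2]>.04)&(P[:,2]<.06)&(np.hypot(P[:,0]-.481,P[:,1]+.308)<.06)
r=cv2.minAreaRect((P[m,:2]*1000).astype(np.float32));print('bar',m.sum(),r,np.median(P[m,2]))
m=(P[:,2]>.015)&(P[:,2]<.03)&(np.hypot(P[:,0]-.481,P[:,1]+.308)<.07)
print('disc',cv2.minEnclosingCircle((P[m,:2]*1000).astype(np.float32)))
# whites on housing
for (uu,vv) in [(178,120),(255,342),(247,112),(183,350),(300,150),(125,312)]:
    U=190+uu/5.5;W=180+vv/5.5
    K=c['intrinsics'];ray=c['R'].T@np.array([(U-.5-K[0,2])/K[0,0],(W-.5-K[1,2])/K[1,1],1]);o=-c['R'].T@c['t']
    p=o+ray*((.11-o[2])/ray[2]);print(np.round(p,4),c['range_z'][int(W),int(U)])
# torque/ik
for a in np.arange(-3,3.1,.5):
    print(round(a,1),[None if q is None else np.round(q,2).tolist() for q in [inverse_kinematics([.49,.04,.14],down(a))]])
E
```

```text
top a low 57 rect [610.4 299.5] [27.2 21.4] 34.1 z 0.0107 mean [611.3 299.5  11. ]
top a hi 31 rect [627.  310.4] [13.6 21. ] 31.2 z 0.0249 mean [627.1 310.7  24.8]
top b low 8 rect [499.7 291.9] [10.  36.3] 86.0 z 0.0153 mean [509.8 292.1  15.5]
top b hi 90 rect [496.5 295.7] [23.1 39.4] 81.4 z 0.0221 mean [494.3 295.   22.2]
side a low 76 rect [609.1 302.3] [27.2 21.3] 31.8 z 0.0113 mean [609.5 302.8  11.4]
side a hi 40 rect [625.5 313.6] [12.9 22.4] 37.8 z 0.0252 mean [624.9 314.   25.2]
side b hi 119 rect [494.5 298. ] [23.5 38.7] 76.2 z 0.0234 mean [492.2 298.8  23.3]
614 0.10886381012163254
circ 503.7088928222656 17.499242782592773 61.45038604736328
bar 173 ((482.6109924316406, -308.801513671875), (16.68567657470703, 79.06647491455078), 26.39405632019043) 0.04997019406514703
disc ((482.25457763671875, -309.6887512207031), 52.26280975341797)
[0.5624 0.0316 0.11  ] 0.9609968
[ 0.4524 -0.0088  0.11  ] 0.93934536
[ 0.5667 -0.003   0.11  ] 0.96340275
[0.4482 0.0265 0.11  ] 0.940595
[ 0.5476 -0.0298  0.11  ] 0.9602826
[0.4666 0.0555 0.11  ] 0.9588842
-3.0 [[-0.06, 0.3, 1.84, -0.0, 1.0, 2.94]]
-2.5 [[-0.06, 0.3, 1.84, -0.0, 1.0, 2.44]]
-2.0 [[-0.06, 0.3, 1.84, -0.0, 1.0, 1.94]]
-1.5 [[-0.06, 0.3, 1.84, -0.0, 1.0, 1.44]]
-1.0 [[-0.06, 0.3, 1.84, -0.0, 1.0, 0.94]]
-0.5 [[-0.06, 0.3, 1.84, -0.0, 1.0, 0.44]]
0.0 [[-0.06, 0.3, 1.84, -0.0, 1.0, -0.06]]
0.5 [[-0.06, 0.3, 1.84, -0.0, 1.0, -0.56]]
1.0 [[-0.06, 0.3, 1.84, -0.0, 1.0, -1.06]]
1.5 [[-0.06, 0.3, 1.84, -0.0, 1.0, -1.56]]
2.0 [[-0.06, 0.3, 1.84, -0.0, 1.0, -2.06]]
2.5 [[-0.06, 0.3, 1.84, -0.0, 1.0, -2.56]]
3.0 [None]
```

```bash
python3 - <<'E'
from h import *
t0=current_clock()
a=0.59-np.pi/2
q=down(a)
print(inverse_kinematics([.622,.309,.1],q), inverse_kinematics([.622,.309,.1],down(a+np.pi)))
move_gripper(.055)
move_ptp([.622,.309,.09],q); print(current_clock()-t0)
servo_line([.622,.309,.005],q,rate=.15,contact_N=8); print(current_clock()-t0,current_position())
move_gripper(0.0); print('gap',current_finger_gap(),current_clock()-t0)
servo_line([.622,.309,.07],q,rate=.2)
c=snap('side','a_side.png'); w=snap('wrist','a_wrist.png')
print('gap',current_finger_gap(),current_clock()-t0)
E
```

```text
[ 3.61704019e-01  6.05431708e-01  1.40954142e+00 -4.44089210e-16
  1.12661953e+00  1.34250035e+00] [ 3.61704019e-01  6.05431708e-01  1.40954142e+00 -4.44089210e-16
  1.12661953e+00 -1.79909231e+00]
2.6167
3.3332999999999995 [0.62243621 0.30947672 0.00558999]
gap 0.021996012994297407 3.95
gap 0.021902095975845987 4.5249999999999995
```

View pics/a_wrist.png

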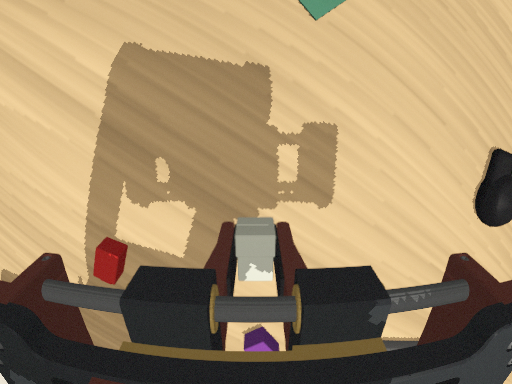

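The wrist view shows the white L held between the pads at (256,245), and the measured gap is 22 mm as expected. I'm carrying it to the cup. I'll take a wrist shot on the way to refine the cup pose.

```bash
cat >> h.py <<'E'
def wcloud(c):
    K=c['intrinsics'];Z=c['range_z'];v,u=np.nonzero(Z>0);z=Z[v,u]
    dx=(u-K[0,2]);dy=(v-K[1,2]);r=np.hypot(dx,dy);th=r/K[0,0]
    ok=th<1.3;u,v,z,dx,dy,r,th=[k[ok] for k in (u,v,z,dx,dy,r,th)]
    s=np.where(r>0,np.tan(th)/np.maximum(r,1e-9),1/K[0,0])
    P=np.stack([dx*s*z,dy*s*z,z],1)
    return (P-c['t'])@c['R'],u,v
E
python3 - <<'E'
from h import *
from scipy.spatial.transform import Rotation as R
t0=current_clock()
w=capture('wrist')
cp=-w['R'].T@w['t']; Rt=R.from_quat(current_orientation()).as_matrix()
print('cam in tool',Rt.T@(cp-current_position()),'axis',Rt.T@w['R'][2],'K',w['intrinsics'].ravel())
C=np.array([.504,.0165])
a=0.35-np.pi/2
q=down(a)
print(inverse_kinematics([*C,.17],q))
move_ptp([*C,.2],q); print(current_clock()-t0, current_finger_gap())
w=snap('wrist','g_wrist1.png'); np.savez('g1.npz',**w)
servo_line([*C,.106],q,rate=.2,contact_N=8); print(current_clock()-t0,current_position())
E
```

```text
cam in tool [-0.00062605 -0.08302975 -0.1617912 ] axis [-4.41138308e-04  3.01818526e-01  9.53365293e-01] K [297.31863964   0.         254.95537966   0.         297.31863964
 188.13956648   0.           0.           1.        ]
[-1.04335479e-01  2.80445290e-01  1.77829275e+00 -4.44089210e-16
  1.08285461e+00  1.11646085e+00]
1.3333000000000004 0.021841389462610564
2.0 [0.50451447 0.0168822  0.10604913]
```

View pics/g_wrist1.png

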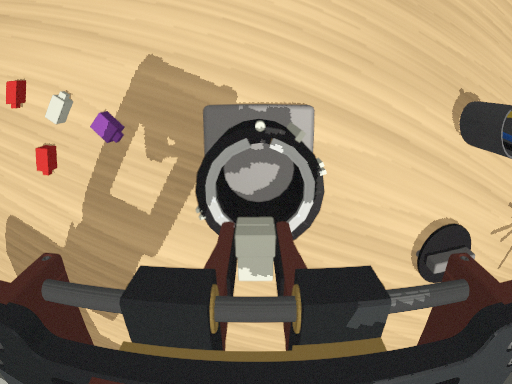

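```bash
cat > rim.py <<'E'
from h import *
from scipy.optimize import least_squares
def rim(w,wr=True,C0=(.504,.0165)):
    P,u,v=(wcloud if wr else cloud)(w)
    img=w['image'][v,u].mean(1)
    d=np.hypot(P[:,0]-C0[0],P[:,1]-C0[1])
    m=(np.abs(P[:,2]-.11)<.005)&(d<.068)
    Q=P[m];I=img[m];ang=np.arctan2(Q[:,1]-C0[1],Q[:,0]-C0[0]);
    print('n',m.sum(),'medz',np.median(Q[:,2]))
    # inner/outer boundary per angle bin
    inn=[];out=[];A=[]
    for k in np.arange(-np.pi,np.pi,np.pi/60):
        s=(ang>=k)&(ang<k+np.pi/60)
        if s.sum()<5: continue
        r=d[m][s];A.append(k+np.pi/120);inn.append(np.percentile(r,3));out.append(np.percentile(r,97))
    A=np.array(A);inn=np.array(inn);out=np.array(out)
    def f(p,r):return r-(p[0]*np.cos(A)+p[1]*np.sin(A)+p[2])
    for nm,r in (('inner',inn),('outer',out)):
        s=least_squares(f,[0,0,.05],args=(r,),loss='soft_l1',f_scale=.001)
        print(nm,np.round([C0[0]+s.x[0],C0[1]+s.x[1],s.x[2]],4))
    return A,inn,out
E
python3 - <<'E'
from rim import *
w=dict(np.load('g1.npz'))
A,i,o=rim(w)
for a,x,y in zip(A,i,o): print('%.2f:%.0f/%.0f'%(a,x*1000,y*1000),end=' ')
print()
top=snap('top')
# release
t0=current_clock()
move_gripper(.05); print(current_finger_gap())
p=current_position()
servo_line([p[0],p[1],.17],rate=.3)
c=snap('top','drop1.png');w=snap('wrist','g_wrist2.png'); np.savez('g2.npz',**w); print(current_clock()-t0)
A,i,o=rim(w)
for a,x,y in zip(A,i,o): print('%.2f:%.0f/%.0f'%(a,x*1000,y*1000),end=' ')
E
```

```text
n 5292 medz 0.10948396616626499
inner [0.5063 0.014  0.0404]
outer [0.5056 0.0139 0.0579]
-2.12:53/60 -2.07:48/60 -2.02:41/60 -1.96:42/60 -1.91:42/60 -1.86:42/60 -1.81:42/60 -1.75:43/60 -1.70:43/59 -1.65:43/60 -1.60:43/60 -1.54:43/60 -1.49:43/60 -1.44:43/60 -1.39:44/60 -1.34:43/60 -1.28:44/60 -1.23:43/61 -1.18:43/61 -1.13:43/61 -1.07:44/61 -1.02:44/60 -0.97:44/62 -0.92:44/65 -0.86:43/64 -0.81:44/64 -0.76:44/64 -0.71:44/60 -0.65:44/60 -0.60:44/61 -0.55:43/61 -0.50:43/60 -0.45:43/60 -0.39:43/61 -0.34:44/63 -0.29:44/67 -0.24:43/67 -0.18:43/60 -0.13:43/59 -0.08:43/59 -0.03:42/59 0.03:42/59 0.08:43/59 0.13:51/59 0.18:50/59 0.24:51/61 0.29:50/63 0.34:50/62 0.39:50/59 0.45:50/57 0.50:42/58 0.55:41/57 0.60:40/58 0.65:40/58 0.71:40/57 0.76:40/57 0.81:40/57 0.86:40/57 0.92:40/57 0.97:39/56 1.02:39/56 1.07:39/56 1.13:38/56 1.18:39/56 1.23:39/56 1.28:39/56 1.34:38/55 1.39:38/55 1.44:38/55 1.49:38/55 1.54:38/55 1.60:38/55 1.65:38/55 1.70:38/55 1.75:38/55 1.81:37/55 1.86:38/55 1.91:38/55 1.96:37/56 2.02:37/55 2.07:37/54 2.12:38/54 2.17:37/55 2.23:37/59 2.28:37/58 2.33:37/59 2.38:37/58 2.43:37/55 2
[... 850 characters left out ...]
3/60 -0.13:42/60 -0.08:42/60 -0.03:42/60 0.03:42/60 0.08:43/60 0.13:51/59 0.18:50/59 0.24:51/60 0.29:50/63 0.34:50/62 0.39:50/59 0.45:49/58 0.50:42/58 0.55:41/58 0.60:40/58 0.65:40/58 0.71:40/57 0.76:40/57 0.81:39/57 0.86:40/57 0.92:40/57 0.97:39/56 1.02:39/56 1.07:39/56 1.13:39/56 1.18:39/56 1.23:39/56 1.28:39/56 1.34:39/56 1.39:38/55 1.44:38/55 1.49:38/55 1.54:38/55 1.60:38/55 1.65:38/54 1.70:38/54 1.75:38/54 1.81:37/54 1.86:37/55 1.91:37/55 1.96:37/54 2.02:37/54 2.07:37/54 2.12:37/54 2.17:37/54 2.23:37/59 2.28:37/57 2.33:37/58 2.38:37/59 2.43:37/39 2.49:37/41 2.54:37/43 2.59:37/45 2.64:37/46 2.70:37/49 2.75:37/51 2.80:37/55 2.85:38/55 2.91:38/63 2.96:39/64 3.01:38/56 3.06:38/56 3.12:38/55
```

View pics/g_wrist2.png

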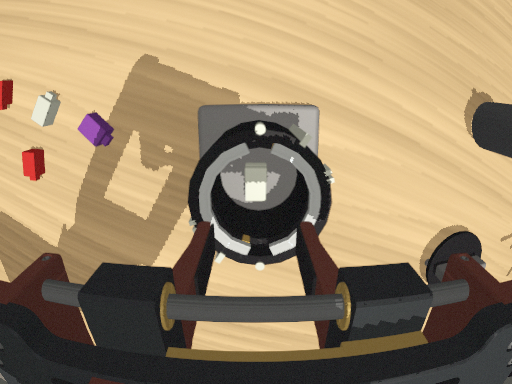

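The L lies in the cup at (256,182). The wrist rim fit puts the centre at (0.506, 0.0138) with inner radius 40.5 mm and outer radius 57.8 mm, which match the given sizes. The slot direction is 0.355 rad. Next is white block b.

```bash
python3 - <<'E'
from h import *
t0=current_clock()
q=down(-0.2-np.pi/2)
X=[.494,.297]
print(inverse_kinematics([*X,.09],q))
move_ptp([*X,.1],q)
w=snap('wrist','b_wrist0.png')
P,u,v=wcloud(w); hsv=cv2.cvtColor(w['image'],cv2.COLOR_BGR2HSV)[v,u]
m=(np.hypot(P[:,0]-X[0],P[:,1]-X[1])<.035)&(P[:,2]>.018)&(P[:,2]<.03)&(hsv[:,1]<80)
if m.sum()>10: print(m.sum(),cv2.minAreaRect((P[m,:2]*1000).astype(np.float32)),P[m].mean(0))
print(current_clock()-t0,current_finger_gap())
E
```

```text
[ 4.21491992e-01  4.74572082e-01  1.70061779e+00 -4.44089210e-16
  9.66402779e-01  2.19228832e+00]
1083 ((495.94769287109375, 297.3893127441406), (23.34719467163086, 39.428955078125), 79.19908905029297) [0.49426655 0.29754125 0.02341614]
1.1667000000000005 0.049589011422449425
```

View pics/b_wrist0.png

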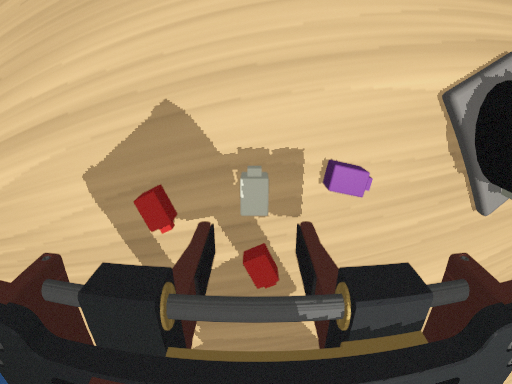

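The white block with its stub is at (254,193), and the wrist fit gives (0.496, 0.297) for the outline including the stub. The red look-alikes at (155,208) and (260,265) and the purple one at (347,178) are clear of the fingers. I'm picking up the white block.

```bash
python3 - <<'E'
from h import *
t0=current_clock()
q=down(-0.2-np.pi/2)
X=[.4935,.2975]
servo_line([*X,.005],q,rate=.15,contact_N=8); print(current_position())
move_gripper(0.0); print('gap',current_finger_gap())
servo_line([*X,.1],q,rate=.25)
print('gap',current_finger_gap(),current_clock()-t0)
C=[.506,.0138]
q=down(.355-np.pi/2)
move_ptp([*C,.18],q)
print('gap',current_finger_gap(),current_clock()-t0)
servo_line([*C,.106],q,rate=.2,contact_N=8); print(current_position())
move_gripper(.05); print(current_finger_gap())
servo_line([*C,.18],q,rate=.3)
w=snap('wrist','g_wrist3.png'); np.savez('g3.npz',**w); c=snap('top','g_top3.png');print(current_clock()-t0,current_clock())
from rim import rim
rim(w,C0=(.506,.0138)); rim(c,False,C0=(.506,.0138));rim(snap('side'),False,C0=(.506,.0138))
E
```

```text
[0.49422107 0.29743598 0.00560579]
gap 0.023892137551655913
gap 0.023985702651292153 1.8415999999999997
gap 0.023690646947042465 2.9749999999999996
[0.5058862  0.01457554 0.10578173]
0.05001363954468623
4.6 14.3917
n 6845 medz 0.10950422007359971
inner [0.5061 0.0139 0.0405]
outer [0.5062 0.0139 0.0576]
n 155 medz 0.10894836271807481
inner [0.5006 0.0088 0.0393]
outer [0.5065 0.0118 0.0567]
n 557 medz 0.10918259019025027
inner [0.5053 0.0153 0.0422]
outer [0.5046 0.0158 0.0568]
```

View pics/g_wrist3.png

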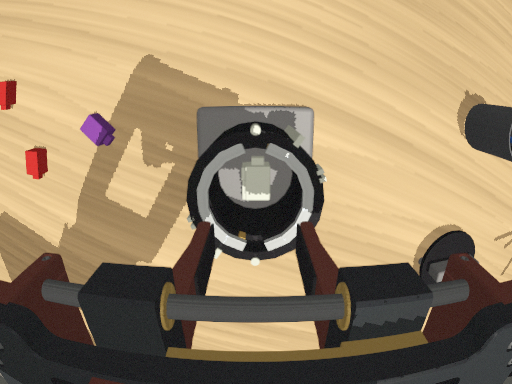

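```bash
python3 - <<'E'
import cv2
t=cv2.imread('pics/g_wrist3.png')
cv2.imwrite('pics/g3c.png',cv2.resize(t[120:260,185:330],None,fx=4,fy=4,interpolation=cv2.INTER_CUBIC))
import numpy as np
from h import *
w=dict(np.load('g3.npz'));P,u,v=wcloud(w)
m=(np.hypot(P[:,0]-.506,P[:,1]-.0138)<.036)&(P[:,2]<.1)&(P[:,2]>.026)&(u>185)&(u<330)&(v>120)&(v<225)
br=w['image'][v,u].mean(1)
for lo in np.arange(.026,.1,.008):
    k=m&(P[:,2]>lo)&(P[:,2]<=lo+.008); print(round(lo,3),k.sum(),P[k].mean(0).round(3) if k.sum() else '',u[k].mean() if k.sum() else '',v[k].mean() if k.sum() else '')
E
```

```text
0.026 48 [0.489 0.021 0.033] 243.02083333333334 187.22916666666666
0.034 22 [0.496 0.024 0.036] 242.86363636363637 181.04545454545453
0.042 57 [0.508 0.028 0.047] 242.94736842105263 173.2982456140351
0.05 32 [0.527 0.02  0.055] 256.09375 160.09375
0.058 132 [0.528 0.02  0.064] 256.8484848484849 161.46969696969697
0.066 876 [0.51  0.013 0.071] 257.0171232876712 182.78881278538813
0.074 0   
0.082 0   
0.09 0   
0.098 0
```

View pics/g3c.png

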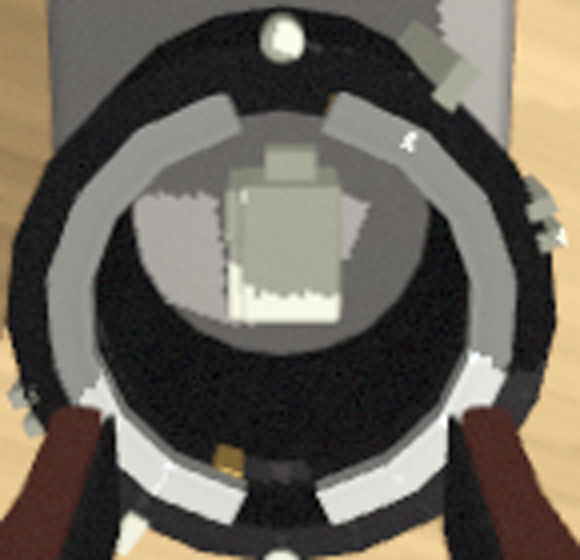

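In the enlarged crop the block sits on top of the L at (285,240). Its top is at z = 0.071, so both offcuts are well under the 0.088 limit and the plug's foot. Next is the lid.

```bash
cat > lid.py <<'E'
from h import *
def lidfit(w,L,z0,band=.006,disc=None):
    P,u,v=wcloud(w)
    hs=w['image'][v,u].mean(1)
    m=(np.hypot(P[:,0]-L[0],P[:,1]-L[1])<.05)&(np.abs(P[:,2]-z0)<band)
    r=cv2.minAreaRect((P[m,:2]*1000).astype(np.float32))
    print('bar',m.sum(),np.round(r[0],1),np.round(r[1],1),round(r[2],1),np.median(P[m,2]))
    return P,u,v,m
E
python3 - <<'E'
from lid import *
t0=current_clock()
q=down(-1.11-np.pi/2)
X=[.4826,-.3088]
print(inverse_kinematics([*X,.12],q))
move_ptp([*X,.13],q)
w=snap('wrist','lid0.png'); np.savez('lid0.npz',**w)
P,u,v,m=lidfit(w,X,.051)
m=(np.hypot(P[:,0]-X[0],P[:,1]-X[1])<.07)&(np.abs(P[:,2]-.023)<.005)
print('disc',m.sum(),cv2.minEnclosingCircle((P[m,:2]*1000).astype(np.float32)))
print(current_clock()-t0,current_position())
E
```

```text
[-6.89767791e-01  4.31599963e-01  1.68255133e+00 -4.44089210e-16
  1.02744136e+00  1.99102854e+00]
bar 1773 [ 481.7 -307.8] [18.  78.8] 26.3 0.05031701857746082
disc 6913 ((481.0716552734375, -307.5701904296875), 52.10049057006836)
1.291599999999999 [ 0.48285619 -0.30753047  0.1299227 ]
```

View pics/lid0.png

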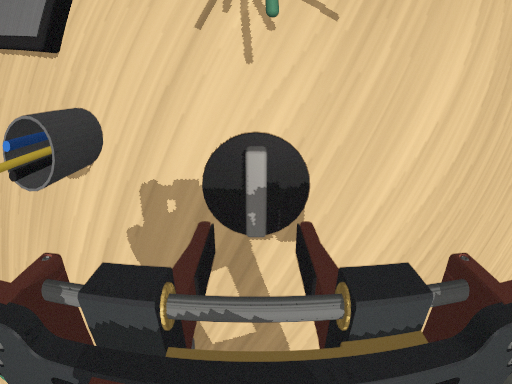

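The lid is at (256,185) in the wrist view. The bar fit gives (0.4817, -0.3078), 18 x 79 mm, at -63.7°, which matches the given sizes. I'm grasping it.

```bash
python3 - <<'E'
from lid import *
t0=current_clock()
q=down(-1.112-np.pi/2)
X=[.4814,-.3077]
servo_line([*X,.029],q,rate=.15,contact_N=8); print(current_position())
move_gripper(0.0); print('gap',current_finger_gap(),current_position())
servo_line([*X,.10],q,rate=.2)
print('gap',current_finger_gap(),current_position(),current_force())
w=snap('wrist','lid1.png'); np.savez('lid1.npz',**w); snap('side','lid1_side.png')
P,u,v=wcloud(w)
# tool frame disc
from scipy.spatial.transform import Rotation as R
T=(P-current_position())@R.from_quat(current_orientation()).as_matrix()
for lo in np.arange(-.03,.03,.004):
    m=(np.hypot(T[:,0],T[:,1])<.065)&(T[:,2]>lo)&(T[:,2]<lo+.004)
    print(round(lo,3),m.sum(),T[m].mean(0).round(4) if m.sum() else '')
m=(np.hypot(T[:,0],T[:,1])<.065)&(T[:,2]>-.005)&(T[:,2]<.012)&(v<240)
print(cv2.minEnclosingCircle((T[m,:2]*1000).astype(np.float32)))
print(current_clock()-t0,current_clock())
E
```

```text
[ 0.48206042 -0.30785323  0.02964355]
gap 0.017616019562730827 [ 0.48158726 -0.30789117  0.02933764]
gap 0.017825079045461448 [ 0.48109542 -0.30748626  0.09956373] [ 0.45950737  0.29423724 -3.14627007]
-0.03 153 [ 0.0001 -0.0103 -0.0281]
-0.026 2396 [ 0.     -0.0094 -0.0227]
-0.022 1545 [-0.0001 -0.0099 -0.0211]
-0.018 179 [-0.0007 -0.0236 -0.016 ]
-0.014 164 [ 0.0001 -0.0236 -0.012 ]
-0.01 146 [ 0.0002 -0.0235 -0.008 ]
-0.006 138 [-0.0006 -0.0242 -0.004 ]
-0.002 73 [ 0.0005 -0.0313 -0.0002]
0.002 8066 [-0.0002 -0.017   0.0053]
0.006 2682 [ 0.001  -0.0162  0.0064]
0.01 61 [-0.001  -0.0463  0.011 ]
0.014 0 
0.018 0 
0.022 0 
0.026 0 
((-0.010711669921875, -1.4537125825881958), 51.913963317871094)
2.0334000000000003 17.7667
```

View pics/lid1.png

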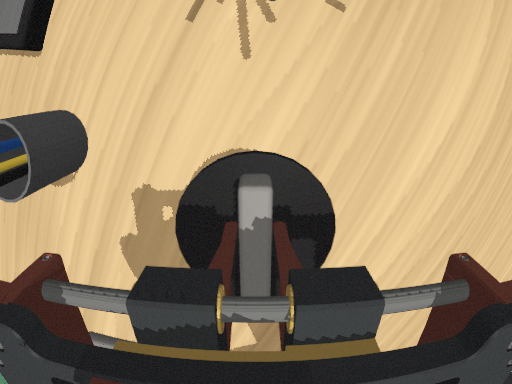

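```bash
python3 - <<'E'
from lid import *
from scipy.spatial.transform import Rotation as R
w=dict(np.load('lid1.npz'));P,u,v=wcloud(w)
T=(P-current_position())@R.from_quat(current_orientation()).as_matrix()
m=(np.hypot(T[:,0],T[:,1])<.06)&(T[:,2]>.002)&(T[:,2]<.009)&(v<260)
A=np.c_[T[m,:2],np.ones(m.sum())];print('plane',np.linalg.lstsq(A,T[m,2],rcond=None)[0])
Q=T[m];a=np.arctan2(Q[:,1],Q[:,0]);d=np.hypot(Q[:,0],Q[:,1]);B=[]
for k in np.arange(-np.pi,0.3,.06):
    s=(a>=k)&(a<k+.06)
    if s.sum()>5:B.append((k+.03,np.percentile(d[s],98)))
B=np.array(B)
s=np.linalg.lstsq(np.c_[np.cos(B[:,0]),np.sin(B[:,0]),np.ones(len(B))],B[:,1],rcond=None)[0];print('disc centre tool',s)
m=(np.abs(T[:,0])<.013)&(T[:,1]<-.005)&(T[:,1]>-.06)&(T[:,2]>-.027)&(T[:,2]<-.018)&(v<300)
print('bar y end',np.percentile(T[m,1],[.5,1,2]),'x',np.percentile(T[m,0],[2,98]))
A=np.c_[T[m,:2],np.ones(m.sum())];print('barplane',np.linalg.lstsq(A,T[m,2],rcond=None)[0])
for j in [-1.216,-1.816]: print(inverse_kinematics([.506,.0138,.2],down(j)))
E
```

```text
plane [0.00081259 0.00152057 0.00559773]
disc centre tool [-1.31625541e-05 -9.01839918e-04  5.09265288e-02]
bar y end [-0.04012664 -0.04004115 -0.03970761] x [-0.01023901  0.01023269]
barplane [ 8.08331026e-05 -1.39091982e-02 -2.24052021e-02]
[-1.09273282e-01  2.47949537e-01  1.73804005e+00 -4.44089210e-16
  1.15560306e+00  1.10672672e+00]
[-1.09273282e-01  2.47949537e-01  1.73804005e+00 -4.44089210e-16
  1.15560306e+00  1.70672672e+00]
```

The lid is held level and centred: the bar end is at -40.0 mm in the tool frame and the tilt is near 0. Seated, the TCP should be at z ≈ 0.124. If the lugs were caught on the lip, it would stop at about 0.139.

```bash
python3 - <<'E'
from lid import *
t0=current_clock()
q0=down(-1.112-np.pi/2)
servo_line([.4814,-.3077,.18],q0,rate=.25)
q=down(.355-np.pi/2); C=[.506,.0138]
move_ptp([*C,.18],q)
servo_line([*C,.15],q,rate=.1); sleep(.2)
print('pos',current_position(),'gap',current_finger_gap(),current_clock()-t0)
w=snap('wrist','ins0.png')
hit=servo_line([*C,.1225],q,rate=.03,contact_N=6)
print(hit,current_position(),current_force(),current_torque(),current_clock()-t0)
w=snap('wrist','ins1.png');snap('side','ins1_side.png')
print(current_clock())
E
```

```text
pos [0.50665391 0.01354453 0.15065575] gap 0.017731533154004723 2.3415999999999997
True [0.50563462 0.01382234 0.12426108] [-0.27685361 -0.40733415  3.93791987] [0.02660523 0.17913225 0.02828007] 3.191600000000001
21.0583
```

View pics/ins1.png

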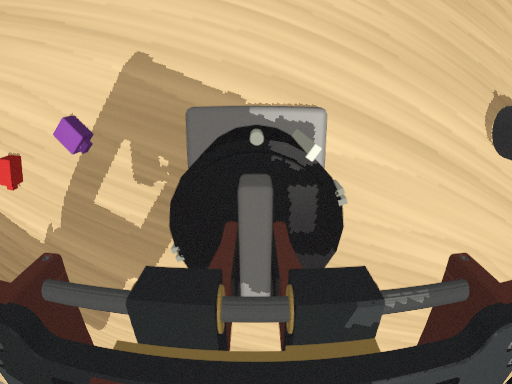

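View pics/ins1_side.png

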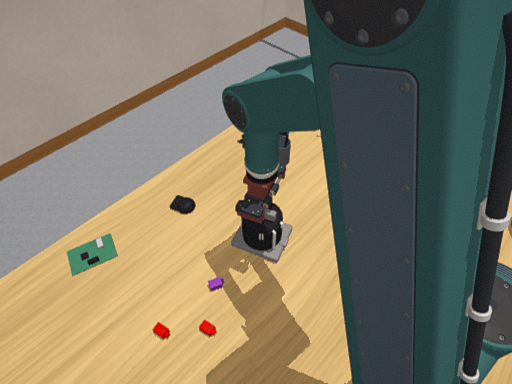

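The lid seated at TCP z = 0.1243, as predicted, and the wrist view shows the disc flat with the bar pointing at the bead (257,137). I'm twisting it clockwise in small steps and watching the moment.

```bash
python3 - <<'E'
from lid import *
from scipy.spatial.transform import Rotation as R
t0=current_clock()
sleep(.2)
C=[.5058,.0138,.1238]
for da in np.r_[0:.601:.1]:
    qj=inverse_kinematics(C,down(.355-np.pi/2-da))
    goto_joints(qj)
    x=R.from_quat(current_orientation()).as_matrix()[:,0]
    print(round(da,2),'jaw+90',round(np.arctan2(x[1],x[0])+np.pi/2,3),current_position().round(4),current_force().round(1),current_torque().round(3),round(current_finger_gap(),4),round(current_clock()-t0,2))
w=snap('wrist','tw.png'); np.savez('tw.npz',**w)
P,u,v=wcloud(w)
T=(P-current_position())@R.from_quat(current_orientation()).as_matrix()
m=(np.abs(T[:,0])<.02)&(T[:,1]<-.012)&(T[:,1]>-.06)&(T[:,2]>-.027)&(T[:,2]<-.018)&(v<300)
ys=np.arange(-.038,-.014,.002);c=[]
for y in ys:
    s=m&(np.abs(T[:,1]-y)<.001); c.append((T[s,0].min()+T[s,0].max())/2)
print('bar slope in tool',np.polyfit(ys,c,1))
m=(np.hypot(T[:,0],T[:,1])<.06)&(T[:,2]>.002)&(T[:,2]<.009)&(v<260)
A=np.c_[T[m,:2],np.ones(m.sum())];print('plane',np.linalg.lstsq(A,T[m,2],rcond=None)[0])
E
```

```text
0.0 jaw+90 0.355 [0.5056 0.0138 0.1242] [-2.4  0.6  7.2] [0.011 0.558 0.001] 0.018 0.45
0.1 jaw+90 0.254 [0.506  0.0136 0.1242] [-1.7 -1.5  5.8] [-0.118  0.402 -0.121] 0.0179 0.7
0.2 jaw+90 0.154 [0.5061 0.0135 0.1242] [-1.1 -1.9  5.5] [-0.177  0.407 -0.066] 0.0178 0.95
0.3 jaw+90 0.054 [0.5061 0.0135 0.1243] [-0.2 -0.9  5.3] [-0.181  0.383 -0.093] 0.0178 1.2
0.4 jaw+90 -0.045 [0.5061 0.0135 0.1242] [-1.4 -1.1  6.6] [-0.089  0.417 -0.056] 0.0178 1.45
0.5 jaw+90 -0.145 [0.5061 0.0135 0.1242] [-2.4 -0.7  5.6] [-0.045  0.418 -0.065] 0.0178 1.7
0.6 jaw+90 -0.245 [0.5061 0.0135 0.1242] [-0.9 -1.6  5.7] [-0.097  0.432 -0.037] 0.0176 1.95
bar slope in tool [0.01435672 0.00011608]
plane [ 0.00039756 -0.0001388   0.00674667]
```

View pics/tw.png

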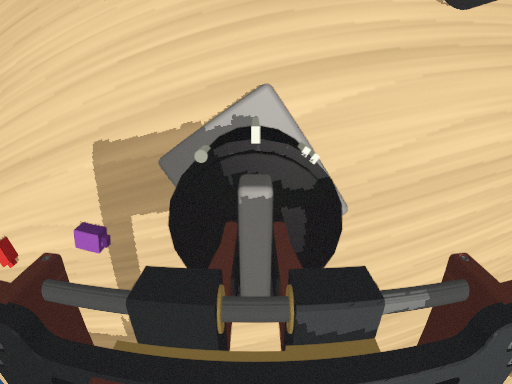

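The bar points at the long half-way rib (256,134), the lag in the grip is about 0.01 rad, and the disc is level. I'll do a short settle check before handing in.

```bash
python3 - <<'E'
from h import *
F=[];T=[]
for i in range(15): sleep(.03);F.append(current_force());T.append(current_torque())
print(np.mean(F,0).round(2),np.mean(T,0).round(3),np.std(T,0).round(3),current_position(),current_finger_gap(),np.abs(current_qvel()).max(),current_joint_torque().round(2))
c=snap('top')
for n in ['pen_cup','mouse','plant']:
    for d in silhouettes('top',n)[:1]:
        P,u,v=cloud(c,d['region']); print(n,d['conf'],np.median(P,0).round(3))
print(current_clock())
E
```

```text
[-1.48 -1.29  5.39] [-0.08   0.401 -0.034] [0.034 0.038 0.029] [0.50609009 0.01350162 0.12423482] 0.017807486436234567 0.001076677477229775 [ 6.800e-01 -4.194e+01 -2.034e+01  3.100e-01 -5.500e-01 -4.000e-02]
pen_cup 0.78 [ 0.683 -0.267  0.049]
mouse 0.93 [0.767 0.099 0.02 ]
plant 0.79 [ 0.587 -0.522  0.117]
23.7583
```

The z moment reads lower than the spring alone should give, and rim friction could be hiding it. A small back-and-forth within the safe range will separate the two.

```bash
python3 - <<'E'
from h import *
def rd():
    T=[];F=[]
    for i in range(12): sleep(.02);T.append(current_torque());F.append(current_force())
    return np.mean(T,0).round(3),np.mean(F,0).round(1)
C=[.506,.0137,.1240]
for da in [.6,.68,.6,.5,.35,.2,.35,.5,.6]:
    goto_joints(inverse_kinematics(C,down(.355-np.pi/2-da)))
    print(da,*rd(),current_joint_torque()[5].round(3),current_position().round(4),round(current_clock(),1))
E
```

```text
0.6 [-0.115  0.412  0.075] [-1.2 -1.6  5.2] 0.076 [0.5061 0.0135 0.1243] 24.2
0.68 [-0.097  0.404 -0.002] [-1.6 -1.   5.4] -0.023 [0.5061 0.0135 0.1243] 24.7
0.6 [-0.062  0.385  0.352] [-1.7 -1.1  5.5] 0.358 [0.5061 0.0135 0.1242] 25.1
0.5 [-0.085  0.402  0.334] [-1.3 -1.   5.7] 0.332 [0.5061 0.0135 0.1242] 25.6
0.35 [-0.089  0.414  0.299] [-1.4 -1.4  5.4] 0.303 [0.5061 0.0135 0.1242] 26.0
0.2 [-0.141  0.353  0.283] [-0.6 -1.4  5.2] 0.272 [0.5063 0.0135 0.1242] 26.5
0.35 [-0.162  0.373 -0.089] [-1.1 -1.8  5.3] -0.084 [0.5063 0.0135 0.1243] 27.0
0.5 [-0.154  0.361 -0.044] [-1.1 -1.5  5.4] -0.054 [0.5063 0.0135 0.1242] 27.4
0.6 [-0.15  0.36 -0.03] [-1.1 -1.9  5.4] -0.033 [0.5063 0.0135 0.1242] 27.9
```

The two directions average 0.16 N m at 0.60 and 0.105 at 0.35. That matches the spring curve, so the lugs are pushing the switch. The friction is about ±0.19 N m. I'm handing in now, with the bar back on the rib.

```bash
python3 - <<'E'
from h import *
from scipy.spatial.transform import Rotation as R
sleep(.3)
x=R.from_quat(current_orientation()).as_matrix()[:,0]
print('bar',np.arctan2(x[1],x[0])+np.pi/2,current_finger_gap(),np.abs(current_qvel()).max(),current_clock())
close_job()
E
```

```text
bar -0.2487801909814642 0.017697374062363973 0.002369817997285179 28.175
the job is handed in; nothing more can be done
```

I dropped both white offcuts into the cup, seated the lid through the slots and twisted it 0.60 rad clockwise to the half-way ribs. I handed in at 28.2 s, still gripping the lid there; the hand-in gives no verdict.

**Last checks:**
- **Offcuts:** The wrist camera showed both in the cup before the lid went on. The block lay on top of the L, its top at z = 0.071 m.
- **Seating:** The lid stopped at the predicted height (TCP z 0.124 m), and the disc measured level.
- **Direction:** The gripper put the bar at -0.249 rad, against about -0.245 for the ribs. In the wrist picture taken after the first twist, the bar pointed straight at the long rib.
- **Grip:** The finger gap was 17.7 mm on the 18 mm bar, and the arm was still.
- **Bystanders:** The top camera, checked after the first twist, showed the pen cup and mouse within 2 mm of where they started. The plant read about 7 mm off, which I put down to its leaves being partly in view, as nothing came near it.

**One reading disagreed at first:** the twisting moment read near zero at the half-way ribs instead of about 0.16 N m. I turned the lid back and forth between 0.2 and 0.68 rad. The two directions averaged 0.16 N m at half-way, as specified for the spring, so rim friction (about ±0.19 N m) had hidden it and the lugs are pushing the switch.

I could not read the switch angle directly. From the lid's turn it should be about 0.52 rad.

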